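# Shake up a sample bottle on the vortex mixer and stand it on the balance

## Task

Take the slim capped sample bottle out of its leaning rest and, holding it upright in the middle of the mixer's round sprung pad, press the pad fully down with the bottle's bottom and keep it down for two seconds; press firmly but do not ram the glass. Then stand the bottle gently upright in the middle of the balance's round pan and let go. Leave the squat jar, the glass dish and the spatula alone.

Things in the scene. Friction and masses are not known exactly. Their poses are not given: they have to be found in the camera images.
- bottle: Slim amber glass bottle, white cap: body 34 mm diameter from 0 to 88 mm, thin neck, cap 26 mm diameter from 96 to 115 mm (total height 115). About 130 g (varies). Origin: centre of its underside; z along its axis to the cap. It starts reclining in the rest, 30 degrees from vertical, cap towards the rest's -x. Above its lowest 45 mm the sides are free for the fingers.
- rest: Grey plastic leaning rest, fixed, foot 100 x 80 mm, 60 mm high. Origin: on the bench, 32 mm below the centre of the bottle's underside; z up, -x is the way the bottle leans (roughly away from the robot). Bed, toe and two side cheeks (46 mm wide over all) hold the lowest 45 mm of the bottle, which is drawn out along its axis.
- mixer: Vortex mixer, fixed: grey housing 140 x 120 mm, 85 mm high, collar to 92 mm; above its centre a steel neck carries a flat round rubber pad, 52 mm diameter. Origin: on the bench straight below the pad's centre; z up. The neck's height was set by the last user and is not reported: the unpressed pad's top is 117 to 142 mm above the bench. The neck does not give when pressed.
- pad (a joint): Downward travel of the mixer's sprung pad in m: 0 up, 0.010 on its stop. It starts to move at about 2 N and needs about 12 N for the full 10 mm, then it is solid. It springs back up when let go. It counts as fully down above 0.0085.
- balance: Laboratory balance, fixed: white housing 190 x 190 mm, 56 mm high, a display on its -x side, steel pan above it. Origin: on the bench below the pan's centre; z up.
- pan (a point): Centre of the top face of the balance's round steel pan, 100 mm diameter, 70 mm above the bench; the pan does not give.
- jar: Bystander: squat amber jar with white lid, 48 mm diameter, 55 mm high, loose. Origin: centre of its underside.
- dish: Bystander: open glass dish, 90 mm diameter, 15 mm high, loose. Origin: centre of its underside.
- spatula: Bystander: steel spatula with a light wooden handle, 150 mm long, lying loose on the bench along its own x. Origin: at its middle, underside.
Things that resemble listed ones, but are neither listed nor needed, are in the scene too. Leave any yellow look-alike of the bottle alone. Of the things shaped like the mixer, the grey one is meant.

How it is judged:
By the outcome, as a careful person would: the job done as asked, in the order asked, and still so for the second after the job is handed in, with the robot touching nothing.
It also fails if it takes over 61 s, if anything falls off the work surface, if the arm or the gripper's body presses on something with over 40 N, if the wrist force passes 120 N, or if a joint passes its speed limit or range.

## Robot

A 7-joint arm with a two-finger parallel gripper is mounted at the origin on the work surface. World frame = base frame: x ahead of the robot, y to its left, z up, the work surface at z = 0. Lengths are in m, angles in rad, forces in N, time in s.
With the tool pointing down it reaches from about 0.35 to 0.9 m from the base axis. Payload 8.1 kg.
Tool frame: the origin (TCP) lies on the centre line of the jaws, within the pads' length; the fingertips stand 19 mm ahead of it and the grasp point (between the pads) is the TCP; z points along the fingers, y is the line along which they close (so a half turn about z gives the same grasp; the last joint's range is limited). The gripper opens to 92 mm and grips with 3 to 60 N. Pads are 19 mm wide; open, the fingers measure 130 mm over their backs; the gripper's body (75 mm by 190 mm) begins 47 mm behind the grasp point.
Start: joints at [1.07, 0.434, 0.025, 1.573, -0.012, 1.134, -0.075], TCP at [0.242, -0.576, 0.246] pointing down, gripper open.
Joint ranges: [-2.62, 2.62], [-0.44, 2.09], [-1.27, 1.32], [0.08, 2.57], [-1.32, 4.46], [0.12, 2], [-2.74, 2.74]. Speed limits (rad/s): [2.22, 2.22, 3.01, 3.01, 3.14, 3.14, 3.14].

## Interface

Orientations are given as a unit quaternion [x, y, z, w].
In Python, from bench import robot, optics, hand_in gives the robot as it stands. The module is installed in compiled form; this text tells all that it offers.
- The arm moves only by the tool apply_moves, never from a script. Its argument "rows" is one flat list of numbers, 5 for each row, row after row: the shift along the tool's x, y, z normalised to -1 to 1, where 1 is 0.2 m, then the turn about the tool's z normalised to -1 to 1, where 1 is 0.5 rad, then the opening, from 0 (shut) to 1 (fully open). In form: [tx, ty, tz, twist, grip, tx, ty, tz, twist, grip, ...]. A call has 1 to 8 rows; each row is the pose to reach, as a shift and turn from the pose commanded when the call began, along the tool's axes at that moment; what a row does not reach only later rows make up. A row lasts 1/12 s, in which the tool goes at most 41.7 mm and 7.16 degrees, less where a joint would pass 70% of its speed; a pose out of reach is approached as far as the arm can. A call with a number of a shift or a turn outside -1 to 1 is refused whole. A call with a gripper value outside its range is refused whole. The fingers move at their own pace and stop on an object; the grip force is fixed at half the most. Time passes only in rows, so rows that repeat a pose let the fingers close. It gives the time, the measured TCP pose, the force, the opening and the grip force at its end, in the units of the state.
- robot.get_obs(): the state, without advancing time (a new reading comes with each control period).
- optics.get_image(name): name is "scene" or "top"; returns the picture (400x640x3 uint8, red, green, blue); there is no depth.
- optics.camera_params(name): a dict with "camera_matrix" (3x3 intrinsics, pixels), "R" (3x3) and "t" (3): a world point X has camera coordinates R X + t. Camera axes: x right, y down, z forward; pixel columns grow to the right and rows downward; lengths in m; the calibration is good to about 2 mm. A picture is of the moment at which its call begins. camera_params takes no time and is no camera call.
- hand_in(): hands the job in; it is judged then, once.
The state is a dict: "time_s": time; "joint_pos": joint angles; "dq": joint speeds; "effort": joint torques, N m; "tcp_pos": TCP position; "orientation": TCP orientation; "wrist_force": force on the tool from outside, world axes, zero at the start; "ft_torque": the same for the moment, N m; "grip_width": finger opening in m; "gripper_force": force on a finger pad.
Only numpy, scipy, OpenCV 4.12 (cv2) and the standard library are available. Lean on these libraries where they do the work, as an engineer would, in place of code of your own. Each camera call takes 0.05 s, during which the arm holds its last target. There are 200 camera calls.

## Working session

There is one attempt and no reset: what is moved stays moved. The work goes in short steps, Python scripts to look and compute and a tool call to move; the robot and the scene stay as the last step left them, time stands still between calls to the robot, and variables do not carry over. Pictures are saved under pics/ and viewed, at most 10 in all, crops included, and the job is handed in when it is done.

Besides the shell and the picture viewer there is one more tool, called after "Call:" as name(argument=value, ...) on one line, values as JSON. apply_moves: Moves the arm, as the interface text tells. Its arguments: {"type":"object","properties":{"rows":{"type":"array","items":{"type":"number"}}},"required":["rows"]}

```bash
mkdir -p pics
python3 - <<'E'
from bench import robot, optics
import cv2
o=robot.get_obs(); print(o)
for n in("scene","top"):
    im=optics.get_image(n); cv2.imwrite(f"pics/{n}0.png",im[:,:,::-1])
    p=optics.camera_params(n); print(n,p)
E
```

```text
{'time_s': 0.0, 'joint_pos': array([ 1.07046274,  0.43523102,  0.02494641,  1.57412222, -0.01159397,
        1.13394165, -0.07509615]), 'dq': array([ 0.00011733, -0.00072943,  0.00165955, -0.00237294,  0.00031744,
        0.00040933,  0.00016628]), 'effort': array([-1.25043720e-03, -6.67872620e+01,  9.84572992e-01, -3.14467084e+01,
       -6.05082954e-02,  4.28592833e-02,  1.67406197e-04]), 'tcp_pos': array([ 0.24185825, -0.57578896,  0.2449299 ]), 'orientation': array([ 9.80294692e-01,  1.97539135e-01, -2.20066296e-04, -7.46992371e-04]), 'wrist_force': array([0.95573029, 0.35360765, 0.56507   ]), 'ft_torque': array([ 0.02312256, -0.03628434,  0.00174325]), 'gripper_force': 0.0, 'grip_width': 0.0917402558830744}
scene {'camera_matrix': array([[431.17686553,   0.        , 315.74369957],
       [  0.        , 431.17686553, 196.62695032],
       [  0.        ,   0.        ,   1.        ]]), 'R': array([[-0.44291984,  0.89634346,  0.01975903],
       [ 0.60407065,  0.31463637, -0.73219028],
       [-0.66251088, -0.31236575, -0.68081346]]), 't': array([ 0.35681334, -0.23726319,  1.72204535])}
top {'camera_matrix': array([[375.51898756,   0.        , 321.83443483],
       [  0.        , 375.51898756, 204.32687297],
       [  0.        ,   0.        ,   1.        ]]), 'R': array([[-0.00920636, -0.99994591, -0.00484023],
       [-0.98327071,  0.00993322, -0.18187921],
       [ 0.18191745,  0.00308481, -0.98330897]]), 't': array([-0.11085064,  0.5757613 ,  1.11664982])}
```

View pics/scene0.png

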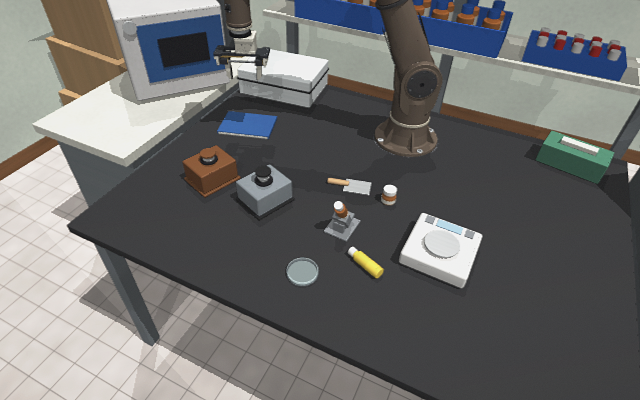

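View pics/top0.png

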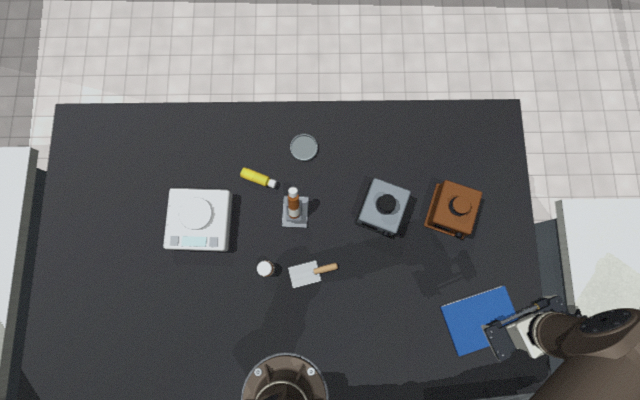

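The scene view shows the amber bottle in the grey rest at (341,213), the yellow look-alike lying at (366,262), the grey mixer at (264,190), the brown one at (210,170) and the balance at (441,248). In the top view the same things are at (294,203), (258,178), (384,205), (455,208) and (196,213).

Two things could be the bottle, the one in the rest and the yellow one. The one in the rest fits because it is amber, white-capped and reclining. Of the two mixers, the grey one is meant. I'll confirm both in a crop.

Run:
```python
import cv2,numpy as np
s=cv2.imread("pics/scene0.png");t=cv2.imread("pics/top0.png")
c=lambda im,x,y,w,h,k:cv2.resize(im[y:y+h,x:x+w],None,fx=k,fy=k,interpolation=cv2.INTER_CUBIC)
a=np.hstack([c(s,318,192,50,50,8)[:300*2][:400],c(t,270,180,50,50,8)])
b=np.hstack([c(s,230,160,80,40,5),c(t,350,175,80,40,5)])
cv2.imwrite("pics/crop1.png",np.vstack([a,b]))
```

```text
(no output)
```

View pics/crop1.png

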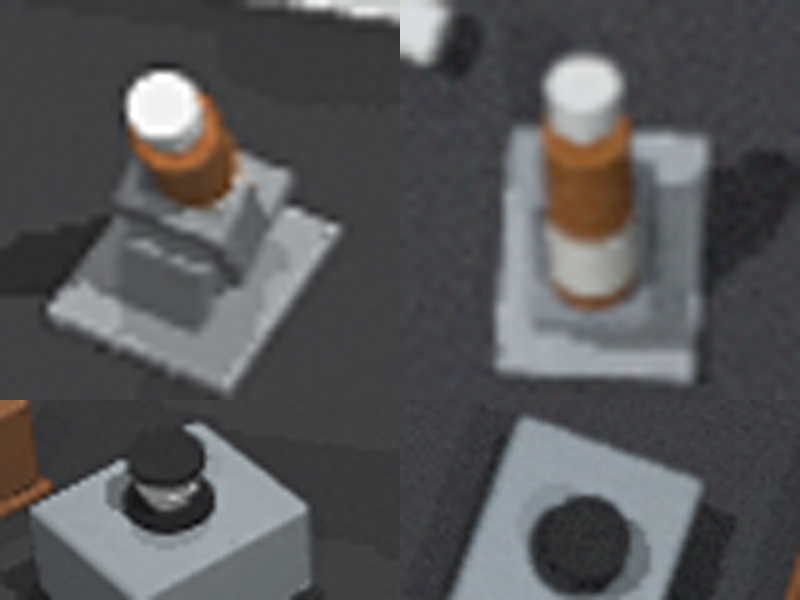

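```bash
cat > h.py <<'E'
import numpy as np,cv2
from bench import robot,optics
P={n:optics.camera_params(n) for n in("scene","top")}
def ray(n,u,v):
    p=P[n];d=p["R"].T@np.linalg.solve(p["camera_matrix"],[u,v,1.]);return -p["R"].T@p["t"],d/np.linalg.norm(d)
def plane(n,uv,z):
    c,d=ray(n,*uv);return c+d*(z-c[2])/d[2]
def tri(a,b):
    c,d=ray("scene",*a);e,f=ray("top",*b)
    s=np.linalg.lstsq(np.c_[d,-f],e-c,rcond=None)[0];p=c+d*s[0];q=e+f*s[1];return (p+q)/2,np.linalg.norm(p-q)
def blob(m,x,y,w,h):
    k=np.zeros(m.shape,np.uint8);k[y:y+h,x:x+w]=m[y:y+h,x:x+w]
    n,l,st,ce=cv2.connectedComponentsWithStats(k);i=1+np.argmax(st[1:,4]);return (l==i).astype(np.uint8),ce[i],st[i]
E
python3 - <<'E'
from h import *
np.set_printoptions(precision=4,suppress=True)
s=cv2.imread("pics/scene0.png");t=cv2.imread("pics/top0.png")
hs=cv2.cvtColor(s,cv2.COLOR_BGR2HSV);ht=cv2.cvtColor(t,cv2.COLOR_BGR2HSV)
print("captop",tri((338.2,205.1),(293.1,190.)))
w=lambda h:((h[...,1]<60)&(h[...,2]>165)).astype(np.uint8)
am=lambda h:((h[...,1]>130)&(h[...,0]<20)&(h[...,2]>60)).astype(np.uint8)
ms,cs,ss=blob(w(hs),328,196,22,20);mt,ct,st=blob(w(ht),284,183,18,18)
print("capblob",cs,ss,ct,st,tri(cs,ct))
bs,cb,sb=blob(am(hs),325,195,40,40);bt,cbt,sbt=blob(am(ht),280,180,30,30)
print("amber",cb,sb,cbt,sbt,tri(cb,cbt))
# foot corners on bench (thin) in top
for c in [(512,128),(708,135),(690,382),(497,370)]: print("foot",plane("top",(270+(c[0]-400)/8,180+c[1]/8),.006))
# pads
dk=lambda im:(im.max(2)<62).astype(np.uint8)
for n,im,r in(("scene",s,(254,164,20,30)),("top",t,(374,192,26,26))):
    m,c,q=blob(dk(im),*r);print(n,"dark",c,q)
    ys,xs=np.nonzero(m)
    if n=="scene":
        for y in range(ys.min(),ys.max()+1):
            print(y,xs[ys==y].min(),xs[ys==y].max())
# pan: bright steel ellipse
E
```

```text
captop (array([ 0.6039, -0.0316,  0.1274]), np.float64(0.002591728420892126))
capblob [338.     204.8065] [334 201   9   8  62] [292.2167 191.3833] [288 187   9  11  60] (array([ 0.6009, -0.031 ,  0.126 ]), np.float64(0.0019284082081337927))
amber [341.8375 212.1125] [334 204  13  14  80] [293.3458 202.5514] [288 195  11  15 107] (array([ 0.5764, -0.0285,  0.0757]), np.float64(0.002134578549662346))
foot [0.6121 0.0066 0.006 ]
foot [ 0.6084 -0.0731  0.006 ]
foot [ 0.5075 -0.0656  0.006 ]
foot [0.5131 0.0117 0.006 ]
scene dark [262.2153 174.1285] [254 164  19  23 288]
164 254 267
165 254 265
166 254 266
167 254 267
168 254 269
169 254 269
170 254 270
171 254 270
172 256 270
173 256 270
174 256 269
175 257 268
176 256 270
177 256 271
178 255 271
179 255 272
180 255 272
181 255 272
182 255 271
183 256 270
184 257 269
185 258 267
186 261 264
top dark [385.8375 203.8693] [377 195  19  19 283]
```

Run:
```python
import cv2,numpy as np
s=cv2.imread("pics/scene0.png");t=cv2.imread("pics/top0.png")
c=lambda im,x,y,w,h,k:cv2.resize(im[y:y+h,x:x+w],None,fx=k,fy=k,interpolation=cv2.INTER_CUBIC)
a=np.hstack([c(s,251,162,25,25,16),c(t,374,190,25,25,16)])
b=np.hstack([c(s,410,215,80,40,5),c(t,160,190,80,40,5)])
cv2.imwrite("pics/crop2.png",np.vstack([a,b]))
```

```text
(no output)
```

View pics/crop2.png

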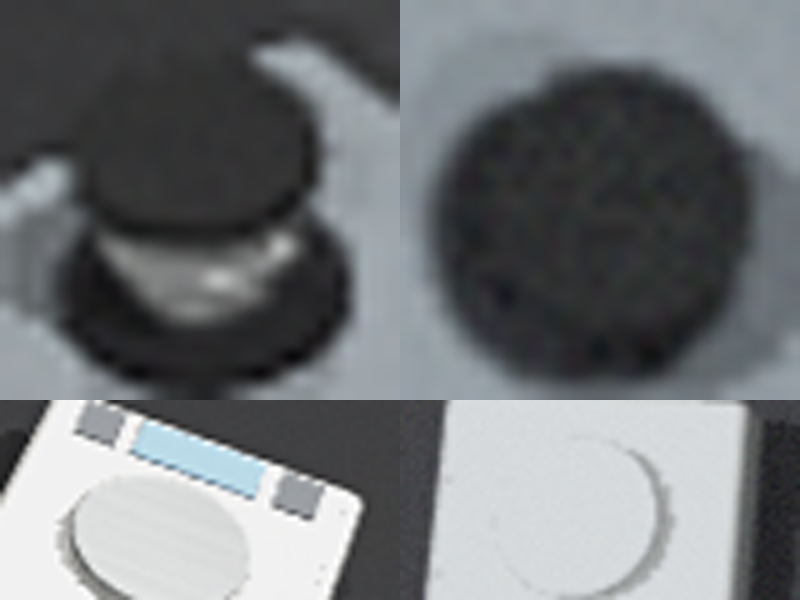

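Run:
```python
from h import *
np.set_printoptions(precision=4,suppress=True,linewidth=200)
s=cv2.imread("pics/scene0.png").astype(int).sum(2);t=cv2.imread("pics/top0.png").astype(int).sum(2)
print(s[160:190,255:272])
for v in np.arange(169,174.1,.5): print(v,*tri((263.,v),(385.6,203.2)))
# pan by rays at z=.07: project circle edges
for n,pts in(("scene",[(70,530),(250,545),(160,470)]),("top",[(660,515),(580,437),(495,515)])):
    for x,y in pts:
        o=(410,215) if n=="scene" else (160,190)
        print(n,plane(n,(o[0]+((x if n=="scene" else x-400)+.5)/5-.5,o[1]+(y-400+.5)/5-.5),.07))
```

```text
[[175 168 166 176 173 170 168 192 199 194 197 196 196 196 192 197 199]
 [170 171 175 167 170 175 171 172 191 185 191 196 194 194 194 195 195]
 [171 174 172 170 179 175 172 171 175 175 171 175 174 174 186 199 194]
 [172 168 173 167 170 173 175 172 170 173 173 170 171 167 162 166 169]
 [172 177 173 177 169 177 172 173 175 172 173 165 154 200 284 227 171]
 [173 174 177 175 170 176 157 163 166 167 151 207 443 495 490 481 320]
 [173 173 175 157 159 168 156 153 151 154 147 148 252 392 485 497 492]
 [172 172 156 148 151 153 151 151 149 151 150 148 145 180 315 464 490]
 [167 160 150 149 156 152 152 154 151 149 153 148 140 135 162 305 460]
 [162 144 153 149 152 154 151 152 152 150 153 153 152 149 148 216 438]
 [150 149 148 149 150 148 148 153 145 157 155 154 154 153 146 132 438]
 [143 149 148 152 154 147 151 154 148 153 148 155 156 145 149 125 341]
 [261 145 159 158 156 156 149 155 154 156 157 151 153 154 151 111 420]
 [282 136 156 161 155 162 152 154 150 148 159 153 153 156 136 147 432]
 [229 121 133 157 155 161 155 150 154 151 155 153 153 108  93 325 461]
 [329 207 106 112 135 146 147 153 1
[... 1084 characters left out ...]
169.5 [ 0.5637 -0.3049  0.1259] 0.005128171546868847
170.0 [ 0.5639 -0.305   0.1241] 0.004797730478039261
170.5 [ 0.5642 -0.3052  0.1222] 0.004466729071637513
171.0 [ 0.5645 -0.3053  0.1204] 0.004135165986954359
171.5 [ 0.5648 -0.3055  0.1185] 0.003803039879308939
172.0 [ 0.565  -0.3057  0.1166] 0.0034703494000356125
172.5 [ 0.5653 -0.3058  0.1148] 0.00313709319647074
173.0 [ 0.5656 -0.306   0.1129] 0.0028032699119387608
173.5 [ 0.5659 -0.3061  0.111 ] 0.0024688781857393743
174.0 [ 0.5661 -0.3063  0.1092] 0.0021339166531335885
scene [0.5683 0.2239 0.07  ]
scene [0.5322 0.3184 0.07  ]
scene [0.4983 0.2581 0.07  ]
top [0.5491 0.2209 0.07  ]
top [0.5983 0.2724 0.07  ]
top [0.5501 0.322  0.07  ]
```

```bash
cat >> h.py <<'E'
from scipy.spatial.transform import Rotation as Ro
def go(x,y,z,yaw=None):
    o=robot.get_obs();R=Ro.from_quat(o["orientation"]).as_matrix();d=R.T@(np.array([x,y,z])-o["tcp_pos"])
    psi=np.degrees(np.arctan2(R[1,0],R[0,0]));tw=0 if yaw is None else np.radians(psi-yaw)/.5
    print("move",np.round(d/.2,3),"twist",round(tw,3),"yaw",round(psi,2),"tilt",np.round(np.degrees(R[:2,2]),2))
E
python3 - <<'E'
from h import *
np.set_printoptions(precision=4,suppress=True)
for z in(.1278,.1316): print("cap",plane("top",(292.6,189.5),z),plane("scene",(337.8,204.7),z))
print("pad",plane("top",(385.6,203.2),.124),plane("scene",(262.3,170.1),.124),tri((262.3,170.1),(385.6,203.2)))
go(.5845,-.0305,.25,-3.2)
E
```

```text
cap [ 0.6058 -0.0313  0.1278] [ 0.6029 -0.0319  0.1278]
cap [ 0.605  -0.0316  0.1316] [ 0.6066 -0.0305  0.1316]
pad [ 0.5629 -0.3028  0.124 ] [ 0.5657 -0.3093  0.124 ] (array([ 0.5645, -0.3061,  0.1234]), np.float64(0.006869472546385096))
move [ 2.635 -1.85  -0.023] twist 0.907 yaw 22.79 tilt [-0.04  0.07]
```

Call:
apply_moves(rows=[0.88,-0.62,0.02,0,1,0.88,-0.62,0.02,0,1,0.88,-0.62,0.02,0,1,0.88,-0.62,0.02,0,1,0.88,-0.62,0.02,0,1,0.88,-0.62,0.02,0,1])

```text
time_s: 0.6
tcp_pos: [0.3608, -0.3866, 0.2415]
orientation: [0.979, 0.202, 0.001, -0.002]
wrist_force: [0.4, 0.0, 0.2]
grip_width: 0.0917
gripper_force: 0.0
```

Call:
apply_moves(rows=[0.88,-0.62,0,0,1,0.88,-0.62,0,0,1,0.88,-0.62,0,0,1,0.88,-0.62,0,0,1,0.88,-0.62,0,0,1,0.88,-0.62,0,0,1])

```text
time_s: 1.1
tcp_pos: [0.4742, -0.2037, 0.2418]
orientation: [0.979, 0.202, 0.001, -0.001]
wrist_force: [0.1, 0.5, -0.0]
grip_width: 0.0917
gripper_force: 0.0
```

Call:
apply_moves(rows=[0.88,-0.62,0,0.9,1,0.88,-0.62,0,0.9,1,0.88,-0.62,0,0.9,1,0.88,-0.62,0,0.9,1,0.88,-0.62,0,0.9,1,0.88,-0.62,0,0.9,1,0.88,-0.62,0,0.9,1])

```text
time_s: 1.68
tcp_pos: [0.5865, -0.023, 0.2411]
orientation: [1.0, -0.022, -0.0, -0.001]
wrist_force: [-0.1, -0.5, 1.5]
grip_width: 0.092
gripper_force: 0.0
```

```bash
python3 -c "
from h import *
go(.586,-.0305,.14,-3.2);print(robot.get_obs()['time_s'],robot.get_obs()['tcp_pos'])"
```

```text
move [-0.001  0.039  0.505] twist 0.022 yaw -2.57 tilt [0.   0.16]
1.6833 [ 0.58646289 -0.02297215  0.24110235]
```

Call:
apply_moves(rows=[0,0.04,0.35,0.02,1,0,0.04,0.5,0.02,1,0,0.04,0.6,0.02,1,0,0.04,0.66,0.02,1,0,0.04,0.7,0.02,1,0,0.04,0.715,0.02,1,0,0.04,0.715,0.02,1,0,0.04,0.715,0.02,1])

```text
time_s: 2.35
tcp_pos: [0.5853, -0.0371, 0.1]
orientation: [1.0, -0.031, 0.001, 0.0]
wrist_force: [0.7, 0.6, -0.3]
grip_width: 0.0916
gripper_force: 0.0
```

Run:
```python
from h import *
go(.586,-.0305,.0978,-3.2);o=robot.get_obs();print(o['time_s'],o['tcp_pos'],o['wrist_force'])
s=optics.get_image("scene")[:,:,::-1];t=optics.get_image("top")[:,:,::-1]
c=lambda im,x,y,w,h,k:cv2.resize(im[y:y+h,x:x+w],None,fx=k,fy=k,interpolation=cv2.INTER_CUBIC)
cv2.imwrite("pics/crop3.png",np.hstack([c(s,300,170,80,80,5),c(t,255,165,80,80,5)]))
```

```text
move [ 0.002 -0.033  0.011] twist -0.013 yaw -3.58 tilt [ 0.12 -0.01]
2.35 [ 0.5852815  -0.03708564  0.09998242] [ 0.71492089  0.6442152  -0.34780713]
```

View pics/crop3.png

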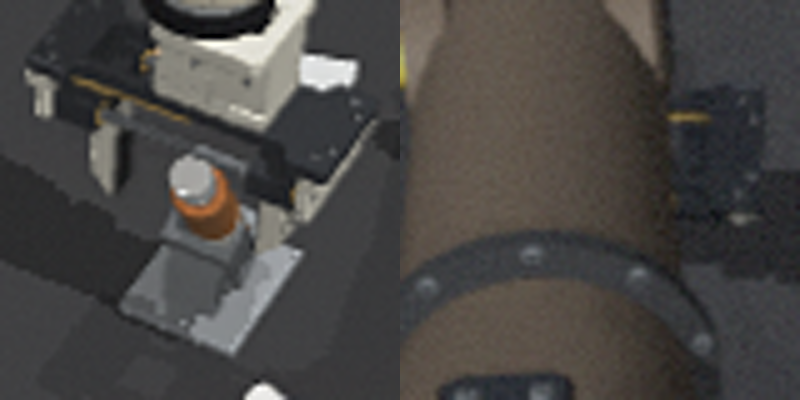

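The scene crop shows the bottle between the open fingers, at about (341,210), with the cap clear of the gripper body. I'll centre the gripper in y and close.

Call:
apply_moves(rows=[0,-0.033,0.01,0,1,0,-0.033,0.01,0,1,0,-0.033,0.01,0,0.5,0,-0.033,0.01,0,0.42,0,-0.033,0.01,0,0.4,0,-0.033,0.01,0,0.38,0,-0.033,0.01,0,0.36,0,-0.033,0.01,0,0.34])

```text
time_s: 3.12
tcp_pos: [0.5848, -0.0303, 0.0967]
orientation: [1.0, -0.031, -0.0, 0.0]
wrist_force: [0.2, -0.7, 0.1]
grip_width: 0.0564
gripper_force: 0.0
```

Call:
apply_moves(rows=[0,0,0,0,0.33,0,0,0,0,0.3,0,0,0,0,0.3,0,0,0,0,0.3])

```text
time_s: 3.45
tcp_pos: [0.5848, -0.0302, 0.0967]
orientation: [1.0, -0.031, -0.0, 0.0]
wrist_force: [-0.1, 0.4, 0.4]
grip_width: 0.0333
gripper_force: 30.0
```

Call:
apply_moves(rows=[0.02,0,-0.035,0,0,0.05,0,-0.087,0,0,0.1,0,-0.173,0,0,0.15,0,-0.26,0,0,0.2,0,-0.346,0,0,0.25,0,-0.433,0,0,0.25,0,-0.433,0,0])

```text
time_s: 4.03
tcp_pos: [0.6384, -0.0333, 0.1874]
orientation: [1.0, -0.031, 0.004, -0.0]
wrist_force: [0.6, -0.3, -0.4]
grip_width: 0.0334
gripper_force: 30.0
```

Run:
```python
from h import *
np.set_printoptions(precision=4,suppress=True)
o=robot.get_obs();print(o['time_s'],o['tcp_pos'],o['wrist_force'],o['joint_pos'],o['grip_width'])
s=optics.get_image("scene")[:,:,::-1];cv2.imwrite("pics/s4.png",s)
c=lambda im,x,y,w,h,k:cv2.resize(im[y:y+h,x:x+w],None,fx=k,fy=k,interpolation=cv2.INTER_CUBIC)
t=cv2.imread("pics/top0.png")
cv2.imwrite("pics/crop4.png",np.hstack([c(s,300,140,80,80,5),c(t,350,170,80,80,5)]))
```

```text
4.0333 [ 0.6384 -0.0333  0.1874] [ 0.6298 -0.3232 -0.4381] [ 0.0619  0.5097 -0.139   1.6038  0.0795  1.0265 -1.7337] 0.03336773589078287
```

View pics/crop4.png

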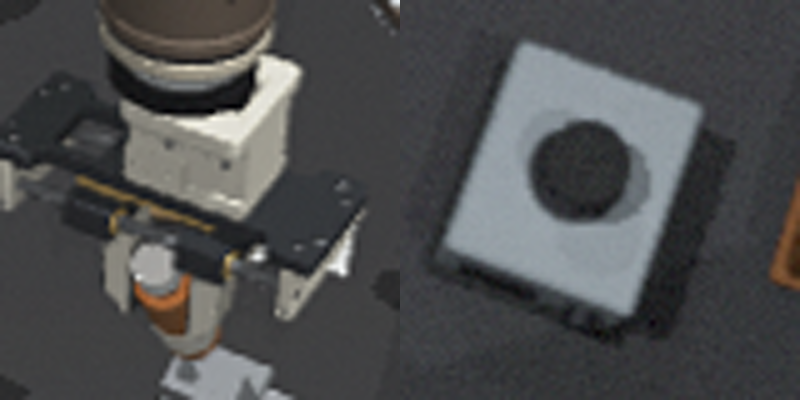

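The crop shows the bottle out of the rest and still tilted 30° in the grip, with its cap at about (331,193). The tool can't tilt, so I'll turn the lean to face away from the mixer. Then I'll ease the bottle's side flush against the mixer's fixed +y face so that it pivots upright in the fingers.

Run:
```python
from h import *
np.set_printoptions(precision=4,suppress=True)
cs=[(518,42),(445,252),(700,105),(630,318)]
p=[plane("top",(350+(x-400+.5)/5-.5,170+(y+.5)/5-.5),.085) for x,y in cs];print(p)
d=(p[0]-p[1])[:2];print("len",np.linalg.norm(d),"w",np.linalg.norm((p[2]-p[0])[:2]));d/=np.linalg.norm(d)
n=np.array([-d[1],d[0]]);yaw=np.degrees(np.arctan2(n[1],n[0]));pad=np.array([.5645,-.305])
D=n@(p[0][:2]-pad);f=pad+n*D;print("centre",np.mean(p,0),"n",n,"yaw",yaw,"D",D,"face pt",f)
st=f+n*.080;print("start",st,"flush",f+n*.017)
go(*st,.187,yaw)
```

```text
[array([ 0.6491, -0.2746,  0.085 ]), array([ 0.5197, -0.2264,  0.085 ]), array([ 0.6084, -0.3839,  0.085 ]), array([ 0.4789, -0.3355,  0.085 ])]
len 0.13805473404108382 w 0.11663730529589972
centre [ 0.564  -0.3051  0.085 ] n [0.3492 0.9371] yaw 69.56270349348009 D 0.05802234616610631 face pt [ 0.5848 -0.2506]
start [ 0.6127 -0.1757] flush [ 0.5907 -0.2347]
move [-0.075  0.718 -0.009] twist -2.553 yaw -3.58 tilt [0.24 0.01]
```

Call:
apply_moves(rows=[-0.07,0.7,0,-1,0,-0.07,0.7,0,-1,0,-0.07,0.7,0,-1,0,-0.07,0.7,0,-1,0,-0.07,0.7,0,-1,0])

```text
time_s: 4.5
tcp_pos: [0.609, -0.1795, 0.1817]
orientation: [0.976, 0.217, -0.002, 0.001]
wrist_force: [0.2, 0.0, -2.5]
grip_width: 0.0332
gripper_force: 30.0
```

Call:
apply_moves(rows=[0,0,0,-1,0,0,0,0,-1,0,0,0,0,-1,0,0,0,0,-1,0,0,0,0,-1,0])

```text
time_s: 4.92
tcp_pos: [0.611, -0.1713, 0.1822]
orientation: [0.891, 0.454, -0.001, -0.001]
wrist_force: [-0.3, -0.6, -0.5]
grip_width: 0.0333
gripper_force: 30.0
```

Call:
apply_moves(rows=[0,0,0,-0.55,0,0,0,0,-0.55,0,0,0,0,-0.55,0,0,0,0,-0.55,0])

```text
time_s: 5.25
tcp_pos: [0.6115, -0.1717, 0.1827]
orientation: [0.823, 0.568, -0.0, -0.001]
wrist_force: [0.3, -0.8, -1.4]
grip_width: 0.0336
gripper_force: 30.0
```

Run:
```python
from h import *
o=robot.get_obs();print(o['time_s'],o['tcp_pos'],o['joint_pos'].round(2))
go(.6127,-.1757,.121,69.56)
go(.5907,-.2347,.121,69.56)
```

```text
5.25 [ 0.61153571 -0.17166582  0.18270189] [ 0.47  0.55 -0.43  1.59  0.25  1.06 -0.39]
move [-0.017  0.013  0.308] twist -0.011 yaw 69.23 tilt [-0.06  0.04]
move [-0.332  0.015  0.308] twist -0.011 yaw 69.23 tilt [-0.06  0.04]
```

Call:
apply_moves(rows=[-0.02,0.013,0.15,0,0,-0.02,0.013,0.25,0,0,-0.03,0.013,0.308,0,0,-0.06,0.013,0.308,0,0,-0.1,0.013,0.308,0,0,-0.12,0.013,0.308,0,0,-0.13,0.013,0.308,0,0])

```text
time_s: 5.83
tcp_pos: [0.6057, -0.1991, 0.1231]
orientation: [0.822, 0.569, 0.0, 0.001]
wrist_force: [0.5, -1.2, -0.6]
grip_width: 0.0334
gripper_force: 30.0
```

Call:
apply_moves(rows=[-0.01,0,0,0,0,-0.02,0,0,0,0,-0.03,0,0,0,0,-0.04,0,0,0,0,-0.05,0,0,0,0,-0.05,0,0,0,0])

```text
time_s: 6.33
tcp_pos: [0.6036, -0.2033, 0.1228]
orientation: [0.821, 0.571, 0.002, -0.001]
wrist_force: [2.5, 9.5, 2.1]
grip_width: 0.0335
gripper_force: 30.0
```

Run:
```python
from h import *
o=robot.get_obs();print(o['time_s'],o['tcp_pos'],o['wrist_force'],o['ft_torque'])
go(.5907,-.2347,.121,69.56)
```

```text
6.3333 [ 0.60357818 -0.20326368  0.12284263] [2.49483849 9.4565517  2.05838278] [ 2.09889489 -0.54933027 -0.03481826]
move [-0.17  -0.006  0.008] twist 0.002 yaw 69.62 tilt [0.19 0.22]
```

Call:
apply_moves(rows=[-0.01,0,0,0,0,-0.02,0,0,0,0,-0.02,0,0,0,0,-0.02,0,0,0,0])

```text
time_s: 6.67
tcp_pos: [0.6028, -0.2068, 0.123]
orientation: [0.821, 0.571, 0.003, -0.0]
wrist_force: [3.3, 8.3, 1.5]
grip_width: 0.0335
gripper_force: 30.0
```

Call:
apply_moves(rows=[-0.01,0,0,0,0,-0.02,0,0,0,0,-0.02,0,0,0,0])

```text
time_s: 6.92
tcp_pos: [0.6014, -0.2108, 0.1231]
orientation: [0.821, 0.571, 0.003, -0.0]
wrist_force: [3.9, 7.2, 1.8]
grip_width: 0.0335
gripper_force: 30.0
```

Call:
apply_moves(rows=[-0.01,0,0,0,0,-0.02,0,0,0,0,-0.03,0,0,0,0,-0.04,0,0,0,0,-0.05,0,0,0,0,-0.06,0,0,0,0,-0.07,0,0,0,0,-0.08,0,0,0,0])

```text
time_s: 7.58
tcp_pos: [0.5954, -0.2264, 0.1228]
orientation: [0.821, 0.571, 0.002, -0.0]
wrist_force: [1.9, 5.4, 2.0]
grip_width: 0.0334
gripper_force: 30.0
```

Call:
apply_moves(rows=[-0.01,0,0,0,0,-0.02,0,0,0,0,-0.03,0,0,0,0,-0.03,0,0,0,0])

```text
time_s: 7.92
tcp_pos: [0.5929, -0.2328, 0.1226]
orientation: [0.821, 0.571, 0.002, 0.0]
wrist_force: [1.8, 5.6, 0.1]
grip_width: 0.0336
gripper_force: 30.0
```

Run:
```python
from h import *
o=robot.get_obs();print(o['time_s'],o['tcp_pos'],o['wrist_force'],o['ft_torque'])
go(.5907,-.2347,.121,69.56)
s=optics.get_image("scene")[:,:,::-1];t=optics.get_image("top")[:,:,::-1]
c=lambda im,x,y,w,h,k:cv2.resize(im[y:y+h,x:x+w],None,fx=k,fy=k,interpolation=cv2.INTER_CUBIC)
cv2.imwrite("pics/crop5.png",np.hstack([c(s,240,130,80,100,5),c(t,330,165,80,100,5)]))
```

```text
7.9167 [ 0.59285846 -0.23284311  0.12263629] [1.79353983 5.64538177 0.13150858] [ 1.3781571  -0.74167388 -0.03641115]
move [-0.012 -0.007  0.008] twist 0.001 yaw 69.58 tilt [0.17 0.11]
```

View pics/crop5.png

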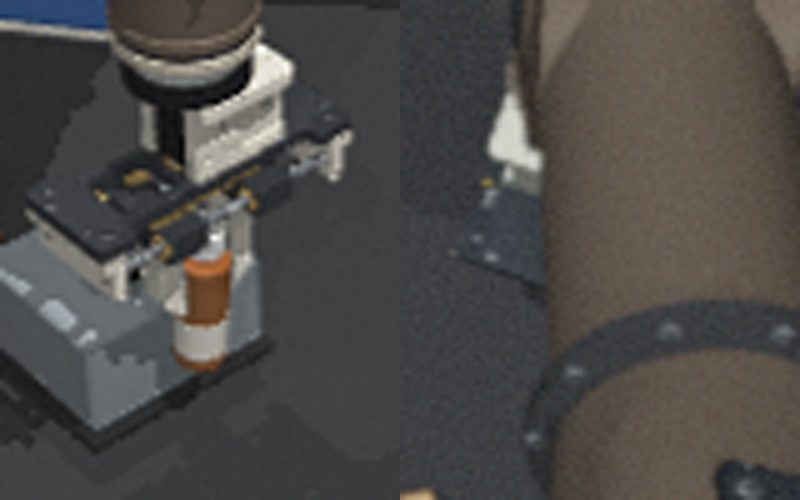

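The bottle at scene (281,192) is nearly upright against the housing face. I'll push a few more millimetres until it is flush, which should show as rising force.

Call:
apply_moves(rows=[-0.01,0,0,0,0,-0.015,0,0,0,0,-0.015,0,0,0,0])

```text
time_s: 8.27
tcp_pos: [0.5918, -0.2355, 0.1226]
orientation: [0.821, 0.571, 0.002, -0.0]
wrist_force: [2.8, 5.0, 1.2]
grip_width: 0.0338
gripper_force: 30.0
```

Call:
apply_moves(rows=[-0.01,0,0,0,0,-0.01,0,0,0,0])

```text
time_s: 8.43
tcp_pos: [0.5911, -0.2375, 0.1226]
orientation: [0.821, 0.571, 0.002, -0.0]
wrist_force: [3.2, 5.2, 1.8]
grip_width: 0.0337
gripper_force: 30.0
```

Call:
apply_moves(rows=[-0.01,0,0,0,0,-0.01,0,0,0,0])

```text
time_s: 8.6
tcp_pos: [0.5904, -0.2394, 0.1226]
orientation: [0.821, 0.571, 0.002, -0.0]
wrist_force: [2.7, 5.2, 1.8]
grip_width: 0.0335
gripper_force: 30.0
```

```bash
cat >> h.py <<'E'
def proj(n,X):
    p=P[n];q=p["camera_matrix"]@(p["R"]@np.asarray(X)+p["t"]);return q[:2]/q[2]
def tiltcheck(off=.076,half=40):
    "per-row amber extents in scene next to those of a perfectly upright bottle in the hand"
    o=robot.get_obs();x,y,z=o["tcp_pos"];s=optics.get_image("scene")[:,:,::-1];h=cv2.cvtColor(np.ascontiguousarray(s),cv2.COLOR_BGR2HSV)
    u,v=proj("scene",(x,y,z-.04)).astype(int)
    m=((h[...,1]>110)&(h[...,0]<20)&(h[...,2]>50)).astype(np.uint8);m,c,st=blob(m,u-12,v-25,24,50)
    lo,up=proj("scene",(x,y,z-off)),proj("scene",(x,y,z+.012));print("upright axis: bottom",lo,"shoulder",up)
    for r in range(st[1],st[1]+st[3]):
        xs=np.nonzero(m[r])[0]
        if len(xs): print(r,xs.min(),xs.max(),len(xs),"axis",round(float(np.interp(r,[up[1],lo[1]],[up[0],lo[0]])),1))
    return s
E
python3 - <<'E'
from h import *
s=tiltcheck();cv2.imwrite("pics/s6.png",s)
g=s[178:206,268:292].astype(int);np.set_printoptions(linewidth=250)
print(g[...,2]);
E
```

```text
upright axis: bottom [278.61198874 199.74741042] shoulder [277.48957971 178.74733713]
179 283 284 2 axis 277.5
180 275 284 5 axis 277.6
181 275 284 10 axis 277.6
182 276 284 9 axis 277.7
183 276 284 9 axis 277.7
184 276 284 9 axis 277.8
185 276 284 9 axis 277.8
186 276 284 9 axis 277.9
187 277 284 8 axis 277.9
188 277 284 8 axis 278.0
189 277 284 8 axis 278.0
190 277 284 8 axis 278.1
191 277 283 7 axis 278.1
192 276 283 8 axis 278.2
193 277 282 6 axis 278.3
194 280 280 1 axis 278.3
[[104 136 114 124  74  38  43  40  39  39  31  85 164 174 172 157  93 116 127 126 103  67  59  59]
 [162 157 101 124  77  41  40  40  34  75 144 166 173 179 167 163 140 128 125 167 145  83  55  59]
 [106  97 112  89  47  36  34  87 139 140 152 162 159 145 152 164 152 121 119 169 136 143 121  73]
 [104 110 121  86  41  65 107 130 158 156 156 158 160 157 161 167 129 153 174 178 160 153 157 100]
 [113 112 117 124 109 111 159 121 163 170 168 167 166 165 169 151 102 156 179 174 160 149 136  92]
 [114 113 125 129 127 124 175 102 113 160 173 173 164 155 122 104  89 156 179 160 132 111 102  82]
 [113 112 119 127 1
[... 1459 characters left out ...]
1  47]
 [ 99 105 104  83  74  74  88 123 138 151 163 169 174 179 180 180 158 106  97 101  66  47  44  48]
 [105 109 105  82  75  73  71 100 134 153 163 170 176 181 183 169 122 100  64  52  44  45  48  43]
 [103 103 103  83  74  74  73  81 100 137 150 157 164 154 153 126  89  52  41  44  51  44  38  35]
 [102 104 104  82  73  74  75  75  87  98 106 110 115 115 116 126  73  37  48  45  38  38  37  51]
 [102 103 102  81  73  75  74  74  80  89 102 108 114 120  92  65  47  45  40  39  41  54  58  59]
 [103 102 104 102  79  74  76  75  77  79  77  60  54  57  48  44  41  36  42  55  58  58  58  60]
 [101 101 101 104  81  74  76  78  78  63  43  29  40  48  42  37  34  53  58  60  58  60  59  57]]
```

Run:
```python
from h import *
np.set_printoptions(precision=4,suppress=True)
o=robot.get_obs();z=o["tcp_pos"];print(z,o['wrist_force'])
R=Ro.from_quat(o["orientation"]).as_matrix()
b=plane("scene",(279.6,199.6),z[2]-.076);print("base",b,"in tool",R.T@(b-z))
for c in((262.7,170.1),(262.3,170.1),(263,170.1)):print("pad scene",plane("scene",c,.124))
```

```text
[ 0.5904 -0.2393  0.1226] [1.6766 4.8477 2.1508]
base [ 0.5883 -0.2369  0.0466] in tool [ 0.0012 -0.0029  0.076 ]
pad scene [ 0.5651 -0.3081  0.124 ]
pad scene [ 0.5657 -0.3093  0.124 ]
pad scene [ 0.5647 -0.3073  0.124 ]
```

Call:
apply_moves(rows=[0.02,0,0,0,0,0.06,0,0,0,0,0.1,0,-0.05,0,0,0.1,0,-0.2,0,0,0.1,0,-0.4,0,0,0.1,0,-0.56,0,0,0.1,0,-0.56,0,0])

```text
time_s: 9.23
tcp_pos: [0.5995, -0.2221, 0.2419]
orientation: [0.822, 0.57, 0.004, 0.004]
wrist_force: [1.0, 0.2, -0.9]
grip_width: 0.0335
gripper_force: 30.0
```

Run:
```python
from h import *
s=tiltcheck();cv2.imwrite("pics/s7.png",s);o=robot.get_obs();print(o["tcp_pos"],o["wrist_force"],o["time_s"])
u,v=proj("scene",o["tcp_pos"]+[0,0,-.04]).astype(int)
c=s[v-50:v+30,u-50:u+50];cv2.imwrite("pics/crop7.png",cv2.resize(c,None,fx=7,fy=7,interpolation=cv2.INTER_CUBIC)[:560]);print(u,v)
```

```text
upright axis: bottom [280.56980979 174.25241887] shoulder [279.45833507 150.40966272]
150 286 286 1 axis 279.5
151 277 286 4 axis 279.5
152 277 286 10 axis 279.5
153 277 286 10 axis 279.6
154 278 286 9 axis 279.6
155 278 286 9 axis 279.7
156 278 286 9 axis 279.7
157 278 286 9 axis 279.8
158 278 286 9 axis 279.8
159 278 286 9 axis 279.9
160 278 286 9 axis 279.9
161 278 286 9 axis 280.0
162 278 286 9 axis 280.0
163 278 286 9 axis 280.0
164 278 286 9 axis 280.1
165 277 285 9 axis 280.1
166 278 284 7 axis 280.2
167 280 282 3 axis 280.2
[ 0.59823218 -0.22216887  0.23856218] [ 0.20092487  0.10269549 -2.18821844] 9.2833
280 165
```

View pics/crop7.png

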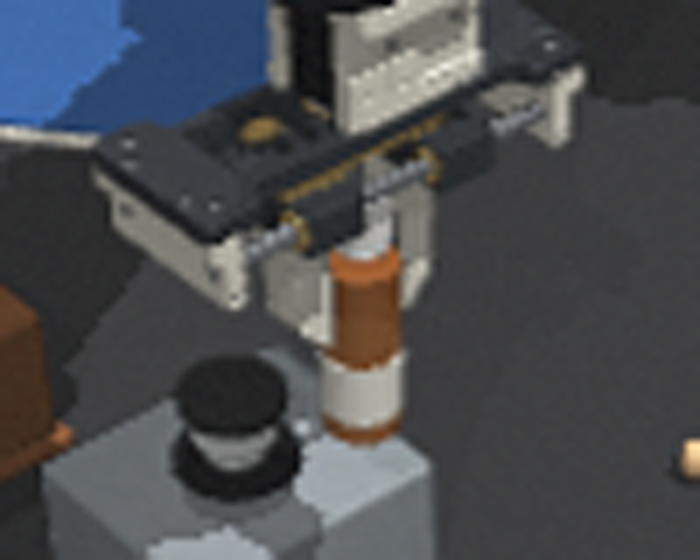

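Run:
```python
from h import *
np.set_printoptions(precision=4,suppress=True)
o=robot.get_obs();z=o["tcp_pos"];b=plane("scene",(281.3,174.4),z[2]-.076);print("base",b)
T=z+np.array([.5651,-.3081,.124])-b;print("TCP target (scene-relative)",T)
go(T[0],T[1],.225)
```

```text
base [ 0.5957 -0.2219  0.1626]
TCP target (scene-relative) [ 0.5677 -0.3083  0.2   ]
move [-0.457  0.007  0.068] twist 0 yaw 69.51 tilt [ 0.41 -0.13]
```

Call:
apply_moves(rows=[-0.1,0,0,0,0,-0.25,0,0,0,0,-0.38,0,0.03,0,0,-0.45,0,0.05,0,0,-0.45,0,0.07,0,0,-0.45,0,0.07,0,0])

```text
time_s: 9.78
tcp_pos: [0.5633, -0.3069, 0.218]
orientation: [0.822, 0.569, -0.001, -0.001]
wrist_force: [-0.5, 1.1, -2.0]
grip_width: 0.0334
gripper_force: 30.0
```

Run:
```python
from h import *
s=optics.get_image("scene")[:,:,::-1];o=robot.get_obs();print(o["tcp_pos"],o["wrist_force"],o["time_s"])
go(.5665,-.3065,.205)
u,v=proj("scene",o["tcp_pos"]+[0,0,-.06]).astype(int)
x0,y0=u-30,v-20;print(x0,y0);c=s[y0:y0+45,x0:x0+60];cv2.imwrite("pics/crop8.png",cv2.resize(c,None,fx=12,fy=12,interpolation=cv2.INTER_CUBIC))
```

```text
[ 0.56417304 -0.3056177   0.21871158] [ 0.46342676  0.26446455 -1.23191867] 9.8333
move [-0.     0.013  0.069] twist 0 yaw 69.52 tilt [-0.08  0.1 ]
232 141
```

View pics/crop8.png

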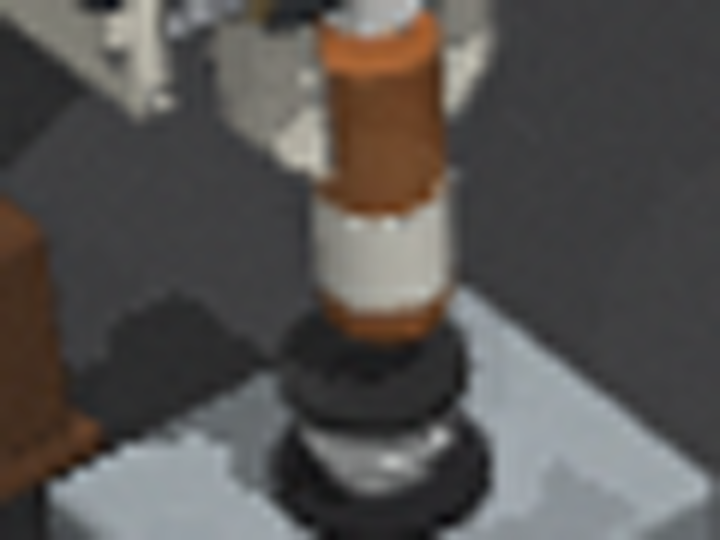

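The crop shows the upright bottle just above the pad. Its base is at about crop x 388 and the pad centre at 375, roughly 4 mm off. I'll correct that and lower slowly while watching the force.

Call:
apply_moves(rows=[-0.009,0.018,0.02,0,0,-0.009,0.018,0.04,0,0,-0.009,0.018,0.055,0,0,-0.009,0.018,0.065,0,0,-0.009,0.018,0.07,0,0,-0.009,0.018,0.075,0,0])

```text
time_s: 10.33
tcp_pos: [0.5671, -0.3096, 0.2045]
orientation: [0.822, 0.57, -0.0, -0.0]
wrist_force: [0.5, -0.6, -1.9]
grip_width: 0.0331
gripper_force: 30.0
```

Call:
apply_moves(rows=[0,0,0.01,0,0,0,0,0.02,0,0,0,0,0.02,0,0])

```text
time_s: 10.58
tcp_pos: [0.5672, -0.31, 0.2006]
orientation: [0.822, 0.57, 0.0, 0.0]
wrist_force: [0.0, -0.9, 1.0]
grip_width: 0.0333
gripper_force: 30.0
```

Call:
apply_moves(rows=[0,0,0.01,0,0,0,0,0.02,0,0,0,0,0.02,0,0])

```text
time_s: 10.83
tcp_pos: [0.5672, -0.3101, 0.1969]
orientation: [0.822, 0.57, 0.0, 0.0]
wrist_force: [-0.4, -0.0, 4.8]
grip_width: 0.0336
gripper_force: 30.0
```

Call:
apply_moves(rows=[0,0,0.01,0,0,0,0,0.02,0,0,0,0,0.02,0,0])

```text
time_s: 11.08
tcp_pos: [0.5673, -0.3101, 0.1933]
orientation: [0.822, 0.57, 0.0, 0.0]
wrist_force: [-2.0, -0.3, 8.6]
grip_width: 0.0334
gripper_force: 30.0
```

Call:
apply_moves(rows=[0,0,0.01,0,0,0,0,0.015,0,0,0,0,0.015,0,0])

```text
time_s: 11.33
tcp_pos: [0.5673, -0.3102, 0.1909]
orientation: [0.822, 0.57, 0.0, 0.001]
wrist_force: [-2.6, -0.0, 9.6]
grip_width: 0.0334
gripper_force: 30.0
```

Call:
apply_moves(rows=[0,0,0.005,0,0,0,0,0.01,0,0,0,0,0.01,0,0])

```text
time_s: 11.58
tcp_pos: [0.5676, -0.3104, 0.1905]
orientation: [0.822, 0.57, 0.0, 0.001]
wrist_force: [-6.6, 2.1, 21.1]
grip_width: 0.0337
gripper_force: 30.1
```

Call:
apply_moves(rows=[0,0,0.005,0,0,0,0,0.01,0,0,0,0,0.01,0,0])

```text
time_s: 11.83
tcp_pos: [0.5678, -0.3109, 0.19]
orientation: [0.822, 0.57, 0.0, 0.002]
wrist_force: [-8.4, 0.6, 30.4]
grip_width: 0.034
gripper_force: 30.1
```

The force climbed steeply once the travel ended, so the pad is solid on its stop. I'll ease off slightly and hold for more than 2 s.

Call:
apply_moves(rows=[0,0,-0.006,0,0,0,0,-0.006,0,0,0,0,-0.006,0,0,0,0,-0.006,0,0,0,0,-0.006,0,0,0,0,-0.006,0,0,0,0,-0.006,0,0,0,0,-0.006,0,0])

```text
time_s: 12.5
tcp_pos: [0.5678, -0.3108, 0.1902]
orientation: [0.822, 0.57, 0.0, 0.002]
wrist_force: [-5.8, 0.9, 22.9]
grip_width: 0.0334
gripper_force: 30.1
```

Call:
apply_moves(rows=[0,0,0,0,0,0,0,0,0,0,0,0,0,0,0,0,0,0,0,0,0,0,0,0,0,0,0,0,0,0,0,0,0,0,0,0,0,0,0,0])

```text
time_s: 13.17
tcp_pos: [0.5678, -0.3108, 0.1901]
orientation: [0.822, 0.57, 0.0, 0.002]
wrist_force: [-6.4, 0.0, 23.0]
grip_width: 0.0339
gripper_force: 30.1
```

Call:
apply_moves(rows=[0,0,0,0,0,0,0,0,0,0,0,0,0,0,0,0,0,0,0,0,0,0,0,0,0,0,0,0,0,0,0,0,0,0,0,0,0,0,0,0])

```text
time_s: 13.83
tcp_pos: [0.5677, -0.3108, 0.1901]
orientation: [0.822, 0.57, 0.0, 0.002]
wrist_force: [-6.3, 0.5, 22.9]
grip_width: 0.0334
gripper_force: 30.1
```

Call:
apply_moves(rows=[0,0,0,0,0,0,0,0,0,0,0,0,0,0,0,0,0,0,0,0,0,0,0,0,0,0,0,0,0,0,0,0,0,0,0,0,0,0,0,0])

```text
time_s: 14.5
tcp_pos: [0.5677, -0.3108, 0.1901]
orientation: [0.822, 0.57, 0.0, 0.002]
wrist_force: [-7.0, 0.4, 22.7]
grip_width: 0.0331
gripper_force: 30.1
```

Run:
```python
from h import *
s=tiltcheck();cv2.imwrite("pics/s9.png",s);o=robot.get_obs();print(o["tcp_pos"],o["wrist_force"],o["time_s"])
```

```text
upright axis: bottom [261.75512228 172.73310013] shoulder [259.85157488 150.35349156]
150 265 266 2 axis 259.9
151 257 266 5 axis 259.9
152 258 266 9 axis 260.0
153 258 266 9 axis 260.1
154 258 266 9 axis 260.2
155 258 266 9 axis 260.2
156 259 266 8 axis 260.3
157 259 266 8 axis 260.4
158 259 266 8 axis 260.5
159 259 267 9 axis 260.6
160 259 267 9 axis 260.7
161 259 267 9 axis 260.8
162 259 266 8 axis 260.8
163 259 266 8 axis 260.9
164 258 266 9 axis 261.0
165 259 265 7 axis 261.1
166 261 262 2 axis 261.2
[ 0.5677491  -0.31080744  0.19010545] [-6.76636097  0.54324969 23.27660132] 14.55
```

Call:
apply_moves(rows=[0,0,-0.02,0,0,0,0,-0.05,0,0,0,0,-0.1,0,0,0,0,-0.2,0,0,0,0,-0.3,0,0,0,0,-0.3,0,0])

```text
time_s: 15.05
tcp_pos: [0.5687, -0.3102, 0.251]
orientation: [0.822, 0.57, 0.001, 0.002]
wrist_force: [1.0, -0.3, -1.3]
grip_width: 0.0336
gripper_force: 30.0
```

Call:
apply_moves(rows=[0.1,-0.04,0,0,0,0.25,-0.1,0,0,0,0.43,-0.18,0,0,0,0.6,-0.25,0,0,0,0.77,-0.32,0,0,0,0.9,-0.37,0,0,0])

```text
time_s: 15.55
tcp_pos: [0.5601, -0.1117, 0.2465]
orientation: [0.821, 0.571, 0.0, -0.001]
wrist_force: [1.4, 0.7, -1.5]
grip_width: 0.0338
gripper_force: 30.0
```

Call:
apply_moves(rows=[0.15,-0.06,0,0,0,0.3,-0.12,0,0,0,0.45,-0.19,0,0,0,0.6,-0.25,0,0,0,0.75,-0.31,0,0,0,0.9,-0.37,0,0,0])

```text
time_s: 16.05
tcp_pos: [0.5539, 0.0805, 0.2464]
orientation: [0.822, 0.57, -0.0, -0.0]
wrist_force: [1.3, -0.4, -1.0]
grip_width: 0.0335
gripper_force: 30.0
```

Call:
apply_moves(rows=[0.15,-0.06,0,0,0,0.3,-0.12,0,0,0,0.45,-0.19,0,0,0,0.6,-0.25,0,0,0,0.75,-0.31,0,0,0,0.85,-0.34,0,0,0,0.89,-0.36,0,0,0,0.89,-0.36,0,0,0])

```text
time_s: 16.72
tcp_pos: [0.5483, 0.2736, 0.2463]
orientation: [0.821, 0.571, -0.0, -0.001]
wrist_force: [-0.4, 0.2, -1.4]
grip_width: 0.0335
gripper_force: 30.0
```

Run:
```python
from h import *
go(.549,.271,.17)
s=tiltcheck();cv2.imwrite("pics/s10.png",s);o=robot.get_obs();print(o["tcp_pos"],o["wrist_force"],o["time_s"],o["joint_pos"].round(2))
```

```text
move [-0.011  0.008  0.381] twist 0 yaw 69.7 tilt [-0.08  0.05]
upright axis: bottom [450.80710524 217.26208264] shoulder [458.86345565 193.07403044]
197 461 463 3 axis 457.6
198 460 464 5 axis 457.2
199 460 464 5 axis 456.9
200 460 464 5 axis 456.6
201 460 464 5 axis 456.2
202 459 464 6 axis 455.9
203 459 464 6 axis 455.6
204 459 464 6 axis 455.2
205 458 464 7 axis 454.9
206 458 464 7 axis 454.6
207 452 463 8 axis 454.2
208 452 463 10 axis 453.9
209 453 462 10 axis 453.6
210 455 461 7 axis 453.2
[0.54903713 0.27127481 0.24624233] [-0.88822658  0.01014793 -1.39294338] 16.7667 [-0.17  0.48 -0.56  1.57  0.27  1.18 -1.14]
```

Call:
apply_moves(rows=[0,0,0.05,0,0,0,0,0.15,0,0,0,0,0.26,0,0,0,0,0.34,0,0,0,0,0.39,0,0,0,0,0.41,0,0,0,0,0.42,0,0,0,0,0.42,0,0])

```text
time_s: 17.43
tcp_pos: [0.5499, 0.2706, 0.1631]
orientation: [0.822, 0.57, 0.0, 0.0]
wrist_force: [0.0, 0.7, -2.4]
grip_width: 0.0333
gripper_force: 30.0
```

Run:
```python
from h import *
s=tiltcheck();cv2.imwrite("pics/s11.png",s);o=robot.get_obs();print(o["tcp_pos"],o["wrist_force"],o["time_s"])
x0,y0=412,185;c=s[y0:y0+75,x0:x0+80];cv2.imwrite("pics/crop11.png",cv2.resize(c,None,fx=8,fy=8,interpolation=cv2.INTER_CUBIC))
z=o["tcp_pos"]
print("pan centre px",proj("scene",(.549,.271,.07)))
```

```text
upright axis: bottom [442.72099255 237.94246192] shoulder [449.96295858 216.01273651]
221 452 456 4 axis 448.3
222 451 456 6 axis 448.0
223 451 456 6 axis 447.7
224 450 456 7 axis 447.3
225 450 455 6 axis 447.0
226 450 455 6 axis 446.7
227 449 454 6 axis 446.3
228 449 454 6 axis 446.0
229 449 454 6 axis 445.7
230 448 453 6 axis 445.3
231 446 453 8 axis 445.0
232 447 452 6 axis 444.7
[0.55008405 0.27093536 0.16359993] [ 0.74217056 -0.3684011  -0.32332439] 17.4833
pan centre px [441.62802412 241.77839793]
```

View pics/crop11.png

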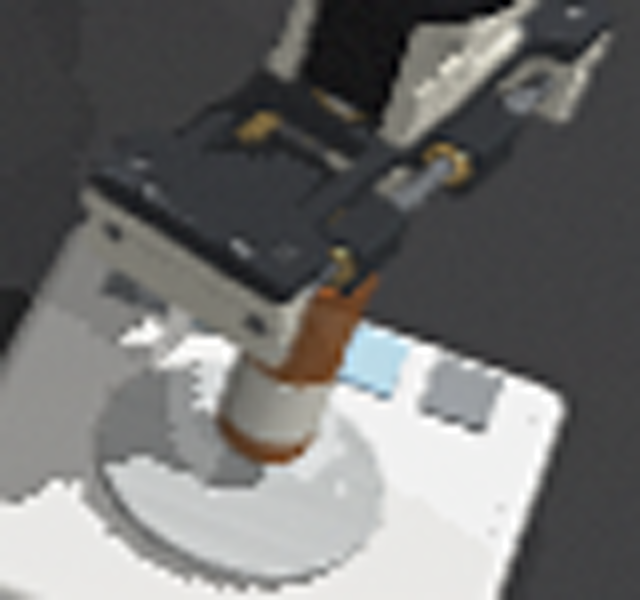

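The crop shows the bottle near upright, leaning about 2–3°. Its base is at about (444.6,239) and the pan centre at (441.5,241.8), so it would land about 6 mm to the +y side. I'll shift it and lower gently.

Call:
apply_moves(rows=[-0.035,0.008,0.01,0,0,-0.035,0.008,0.03,0,0,-0.035,0.008,0.045,0,0,-0.035,0.008,0.055,0,0,-0.035,0.008,0.06,0,0,-0.035,0.008,0.065,0,0,-0.035,0.008,0.065,0,0])

```text
time_s: 18.07
tcp_pos: [0.5485, 0.2641, 0.1497]
orientation: [0.822, 0.57, -0.0, -0.0]
wrist_force: [0.5, -0.4, -1.5]
grip_width: 0.0336
gripper_force: 30.0
```

Call:
apply_moves(rows=[0,0,0.005,0,0,0,0,0.01,0,0,0,0,0.01,0,0])

```text
time_s: 18.32
tcp_pos: [0.5486, 0.264, 0.1477]
orientation: [0.822, 0.57, -0.0, -0.0]
wrist_force: [-0.5, -1.1, -2.1]
grip_width: 0.034
gripper_force: 30.0
```

Call:
apply_moves(rows=[0,0,0.005,0,0,0,0,0.01,0,0,0,0,0.01,0,0])

```text
time_s: 18.57
tcp_pos: [0.5485, 0.2639, 0.1457]
orientation: [0.822, 0.57, -0.0, 0.0]
wrist_force: [-0.6, -0.2, -0.7]
grip_width: 0.0332
gripper_force: 30.0
```

Call:
apply_moves(rows=[0,0,0.005,0,0,0,0,0.005,0,0])

```text
time_s: 18.73
tcp_pos: [0.5486, 0.2639, 0.1447]
orientation: [0.822, 0.57, -0.0, 0.0]
wrist_force: [-0.3, 0.2, -2.2]
grip_width: 0.0333
gripper_force: 30.0
```

Call:
apply_moves(rows=[0,0,0.003,0,0,0,0,0.003,0,0])

```text
time_s: 18.9
tcp_pos: [0.5486, 0.2639, 0.1442]
orientation: [0.822, 0.57, -0.0, 0.0]
wrist_force: [-0.1, -1.1, -1.3]
grip_width: 0.0336
gripper_force: 30.0
```

Call:
apply_moves(rows=[0,0,0.005,0,0,0,0,0.005,0,0])

```text
time_s: 19.07
tcp_pos: [0.5487, 0.264, 0.1435]
orientation: [0.822, 0.57, 0.0, 0.0]
wrist_force: [-0.4, 0.4, 0.3]
grip_width: 0.0333
gripper_force: 30.0
```

Call:
apply_moves(rows=[0,0,0.005,0,0,0,0,0.005,0,0])

```text
time_s: 19.23
tcp_pos: [0.5488, 0.2642, 0.1433]
orientation: [0.822, 0.57, 0.0, 0.0]
wrist_force: [-2.2, -2.2, 8.5]
grip_width: 0.0335
gripper_force: 30.0
```

Call:
apply_moves(rows=[0,0,0.003,0,0,0,0,0.003,0,0])

```text
time_s: 19.4
tcp_pos: [0.5489, 0.2643, 0.1433]
orientation: [0.822, 0.57, 0.001, 0.0]
wrist_force: [-2.6, -3.7, 12.6]
grip_width: 0.0338
gripper_force: 30.0
```

Call:
apply_moves(rows=[0,0,-0.005,0,0,0,0,-0.005,0,0,0,0,-0.005,0,0.4,0,0,-0.005,0,0.45,0,0,-0.005,0,0.5,0,0,-0.005,0,0.6,0,0,-0.005,0,0.8,0,0,-0.005,0,1])

```text
time_s: 20.07
tcp_pos: [0.5486, 0.2639, 0.1425]
orientation: [0.822, 0.57, -0.0, -0.0]
wrist_force: [0.2, -0.6, 0.1]
grip_width: 0.0613
gripper_force: 0.0
```

Call:
apply_moves(rows=[0,0,0,0,1,0,0,0,0,1,0,0,0,0,1,0,0,0,0,1,0,0,0,0,1])

```text
time_s: 20.48
tcp_pos: [0.5486, 0.2639, 0.1427]
orientation: [0.822, 0.57, 0.0, 0.0]
wrist_force: [-0.5, 0.6, -0.1]
grip_width: 0.0909
gripper_force: 0.0
```

Run:
```python
from h import *
s=tiltcheck();o=robot.get_obs();print(o["tcp_pos"],o["wrist_force"],o["time_s"],o["grip_width"])
```

```text
upright axis: bottom [438.96780899 241.59870829] shoulder [445.91379349 220.17077623]
222 452 452 1 axis 445.3
223 452 452 1 axis 445.0
224 452 452 1 axis 444.7
225 451 452 2 axis 444.3
226 451 452 2 axis 444.0
227 450 451 2 axis 443.7
228 449 451 3 axis 443.4
229 448 450 3 axis 443.1
230 447 450 4 axis 442.7
231 446 450 5 axis 442.4
232 445 449 5 axis 442.1
233 444 449 6 axis 441.8
234 444 449 6 axis 441.4
235 442 448 7 axis 441.1
[0.54862541 0.26395332 0.14271999] [ 0.24495717  0.48128074 -0.02077768] 20.5333 0.09112698403639297
```

Call:
apply_moves(rows=[0,0,-0.03,0,1,0,0,-0.1,0,1,0,0,-0.2,0,1,0,0,-0.35,0,1,0,0,-0.55,0,1,0,0,-0.7,0,1,0,0,-0.7,0,1,0,0,-0.7,0,1])

```text
time_s: 21.2
tcp_pos: [0.5494, 0.2647, 0.2852]
orientation: [0.822, 0.57, 0.002, 0.0]
wrist_force: [0.0, -0.8, -0.6]
grip_width: 0.0917
gripper_force: 0.0
```

Call:
apply_moves(rows=[-0.3,0,0,0,1,-0.6,0,0,0,1,-0.8,0,0,0,1,-0.9,0,0,0,1,-0.9,0,0,0,1,-0.9,0,0,0,1])

```text
time_s: 21.7
tcp_pos: [0.484, 0.0904, 0.2815]
orientation: [0.823, 0.567, -0.002, 0.001]
wrist_force: [0.2, -0.4, 0.7]
grip_width: 0.0921
gripper_force: 0.0
```

Run:
```python
from h import *
np.set_printoptions(precision=4,suppress=True)
s=np.ascontiguousarray(optics.get_image("scene")[:,:,::-1]);t=np.ascontiguousarray(optics.get_image("top")[:,:,::-1])
cv2.imwrite("pics/s12.png",s);cv2.imwrite("pics/t12.png",t)
am=lambda im:(lambda h:((h[...,1]>130)&(h[...,0]<20)&(h[...,2]>60)).astype(np.uint8))(cv2.cvtColor(im,cv2.COLOR_BGR2HSV))
for n,im,r in(("scene",s,(415,190,60,70)),("top",t,(160,180,70,70))):
    m=am(im);k=np.zeros_like(m);x,y,w,h=r;k[y:y+h,x:x+w]=m[y:y+h,x:x+w]
    ys,xs=np.nonzero(k);print(n,len(xs),xs.min() if len(xs) else 0,xs.max() if len(xs) else 0,ys.min() if len(xs) else 0,ys.max() if len(xs) else 0)
    for zz in(0,.044,.088,.115): print(" expect axis pt",zz,proj(n,(.549,.271,.07+zz)))
    for r in range(ys.min(),ys.max()+1):
        q=xs[ys==r];
        if n=="scene" and len(q): print(r,q.min(),q.max(),len(q))
o=robot.get_obs();print(o["tcp_pos"],o["wrist_force"],o["time_s"])
```

```text
scene 154 436 453 218 245
 expect axis pt 0 [441.628  241.7784]
 expect axis pt 0.044 [445.0943 231.2953]
 expect axis pt 0.088 [448.7386 220.2737]
 expect axis pt 0.115 [451.069  213.2255]
218 442 443 2
219 442 443 2
220 442 444 3
221 442 453 5
222 442 453 10
223 443 453 11
224 445 452 8
225 447 452 6
226 446 451 5
227 440 451 7
228 440 451 12
229 440 450 11
230 439 450 12
231 439 450 12
232 440 449 10
233 440 449 10
234 441 449 9
235 442 448 7
241 436 436 1
243 437 437 1
244 438 445 4
245 439 444 6
top 0 0 0 0 0
 expect axis pt 0 [195.2271 212.797 ]
 expect axis pt 0.044 [190.1987 210.4096]
 expect axis pt 0.088 [184.7606 207.8277]
 expect axis pt 0.115 [181.1986 206.1365]Traceback (most recent call last):
  File "<stdin>", line 10, in <module>
    return umr_minimum(a, axis, None, out, keepdims, initial, where)
ValueError: zero-size array to reduction operation minimum which has no identity
```

Seen numerically in the scene view, the bottle stands upright within about 1 px of the expected axis, its base within about 3 mm of the pan centre. The gripper is clear, so I'll hand in.

```bash
python3 -c "
from bench import hand_in
print(hand_in())"
```

```text
the job is handed in; nothing more can be done
None
```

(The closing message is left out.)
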